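# Open the folding riser and load the cassette caddy

## Robot

A 7-joint arm with a two-finger parallel gripper is mounted at the origin on the work surface. World frame = base frame: x ahead of the robot, y to its left, z up, the work surface at z = 0. Lengths are in m, angles in rad, forces in N, time in s.
With the tool pointing down it reaches from about 0.4 to 0.85 m from the base axis. Payload 4.5 kg.
Tool frame: the origin (TCP) lies between the finger pads; the fingertips stand 19 mm ahead of it and the grasp point (between the pads) is the TCP (bot.tips_ahead is the z of the fingertips in the tool frame, in m); z points along the fingers, y is the line along which they close (so a half turn about z gives the same grasp; the last joint's range is limited). The gripper opens to 88 mm and grips with 3 to 60 N. Pads are 18 mm wide; open, the fingers measure 123 mm over their backs; the gripper's body (75 mm by 187 mm) begins 45 mm behind the grasp point.
Start: joints at [-1.072, 0.689, -0.195, 1.565, 0.157, 0.902, -0.215], TCP at [0.28, 0.559, 0.258] pointing down, gripper open.
Joint ranges: [-3.01, 3.01], [-0.46, 2.08], [-1.47, 1.51], [0.13, 2.56], [-1, 4.14], [0.04, 2.09], [-2.66, 2.66]. Speed limits (rad/s): [2.57, 2.57, 3.14, 3.14, 3.14, 3.14, 3.14].

## Interface

Orientations are given as a unit quaternion [w, x, y, z].
In Python, from plant import bot gives the robot as it stands.
- The arm moves only by the tool apply_moves, never from a script. Its arguments are lists of equal length, an entry for each row: "travel": the shift along the world's x, y, z in m, a list of three; "rotation": the turn, a rotation vector about the world's x, y, z in rad, a list of three; "gripper": the finger opening in m, from 0 to 0.0881. In form: {"travel": [[dx, dy, dz], ...], "rotation": [[rx, ry, rz], ...], "gripper": [gripper, ...]}. A call has 1 to 20 rows; each row is the pose to reach, as a shift and turn from the pose commanded when the call began; what a row does not reach only later rows make up. A row lasts 1/10 s, in which the tool goes at most 50 mm and 8.59 degrees, less where a joint would pass 70% of its speed; a pose out of reach is approached as far as the arm can. A call with a gripper value outside its range is refused whole. The fingers move at their own pace and stop on an object; "grip_force" is the grip in N (left out, the last holds). Time passes only in rows, so rows that repeat a pose let the fingers close. It gives the time, the measured TCP pose, the force, the opening and the grip force at its end, in the units of the state.
- bot.read_state(): the state, without advancing time (a new reading comes with each control period).
- bot.camera(name): name is "scene" or "top"; returns a dict with "frame" (420x560x3 uint8, blue, green, red), "z_map" (420x560 float32, m along the optical axis (not along the pixel's ray), 0 where there is no reading), "K" (3x3 intrinsics, pixels), "R" (3x3) and "t" (3): a world point X has camera coordinates R X + t. Camera axes: x right, y down, z forward; pixel columns grow to the right and rows downward; lengths in m; the calibration is good to about 2 mm. A picture is of the moment at which its call begins.
- bot.finish_job(): hands the job in; it is judged then, once.
The state is a dict: "time": time; "joint_positions": joint angles; "dq": joint speeds; "joint_torque": joint torques, N m; "ee_pos": TCP position; "eef_rot": TCP orientation; "ft_force": force on the tool from outside, world axes, zero at the start; "moment": the same for the moment, N m; "opening": opening from 0.0 (shut) to 1.0 (fully open); "grip_force": force on a finger pad.
Only numpy, scipy, OpenCV 4.12 (cv2) and the standard library are available. Lean on these libraries where they do the work, as an engineer would, in place of code of your own. Each camera call takes 0.05 s, during which the arm holds its last target. There are 200 camera calls.

## Task

Swing the folded prop leg of the folding riser out with a steady push, over its leaf-spring catch, until it bears firmly against its stop and the catch has sprung up behind it; do not force it. Then pick up the cassette caddy by its handle and lower it gently onto the riser before letting go, level and lengthways along the leg, inside the lips. Leave the other things on the desk where they are.

Things in the scene. Friction and masses are not known exactly. Their poses are not given: they have to be found in the camera images.
- riser: Folding riser fixed to the desk: base plate 196 x 130 x 6 mm, upright grey back board, grey prop leg. Origin: on the desk, on the leg's vertical hinge axis; x points from the back board to where the opened leg lies. Back board: x -36 to -12 mm, y -65 to +65, flat top at z 90, with 12 mm high lips on its back edge and both ends. Never push it with over 25 N: touch it slowly.
- riser_seat (a point): Where the caddy belongs: point 47 mm out (riser x) from the hinge axis, 90 mm above the desk = centre of the caddy's underside when it stands on back board and leg, its length along the riser's x (wherever the stop is set). Lower it on held, under 40 mm/s, no dropping. Between the lips it then has 4 mm of play each way lengthways and 5 mm sideways.
- leg (a joint): Prop leg on its vertical hinge, rad: 0 = folded, along the riser's +y, its outer 70 mm standing out past the back board; swings clockwise seen from above; pi/2 = along the riser's +x. Its stop is adjustable and set anywhere from 1.44 to 1.70: find it by feel. Stays where left (1 to 2 N at 108 mm out); the last 0.35 rad before the stop rides over the catch and takes up to about 12 N.
- leg_end (a point): Middle of the leg's thickness, 110 mm out from the hinge axis, 85 mm above the desk. The leg is an upright plate 12 mm thick, 10 to 135 mm out, z 12 to 90 mm, with a 12 x 12 mm lip on top of its free end (123 to 135 mm out, to z 102). y axis outwards along the leg, x axis normal to it, the way it opens. The stop, a low post (to z 28 mm), meets it 108 to 128 mm out.
- catch (a joint): Steel leaf-spring catch on the base plate under the leg's path (34 mm long, free end beside the open leg, 88 mm out from the hinge axis; set together with the stop), rad: 0 = sprung up, as at the start; the leg presses it down to about 0.15 as it rides over. It springs up behind the leg only within the last 1.5 mm before the stop.
- caddy_center (a point): Centre, 37.5 mm above the underside, of the loose grey cassette caddy, about 0.35 kg: open tray 142 mm long (x) x 100 wide (y) x 35 high with cassettes up to 23 mm; a level carrying bar along its length over the middle, 112 mm long, 12 wide, from 61 to 75 mm above the underside, on two uprights 52 mm either side of the centre. z up. Either way round is fine.
- glove_box: Box of gloves 120 x 230 x 66 mm; leave alone. Origin at the centre of the underside.
- disinfectant: White bottle, 72 mm wide, 150 mm tall; leave alone. Origin at the centre of the underside.
- scanner: Hand scanner lying on the desk, 180 x 66 x 42 mm; leave alone. Origin at its underside.

How it is judged:
On the way, in this order (a step that is already met when the one before it is completed fails the run):
1. the leg is pressed by the fingers against its stop (6 N or more) and the catch is up behind it (value of joint leg above 1.4 rad and value of joint catch below 0.06 rad and contact force between the fingers and riser above 6 N), for 0.1 s.
2. the caddy is lifted clear of the desk (height (world z) of caddy_center above 0.08 m), for 0.1 s.
3. the caddy is lowered into its place (within 4.5 mm of its seat) while still held by the fingers (x of caddy_center in the frame of riser between 0.04 and 0.054 m and y of caddy_center in the frame of riser between -0.008 and 0.008 m and z of caddy_center in the frame of riser below 0.132 m and contact force between the fingers and anything else above 3 N), for 0.1 s.
At the end, for the whole second after the job is handed in: The leg is open at its stop (over 1.40 rad, with the catch sprung up behind it, under 0.06 rad), and the caddy stands on back board and leg inside the lips: its centre within 7 mm lengthways, 8 mm sideways and 3 mm in height of its place, level within 0.04 rad and along the leg within 0.15 rad (value of joint leg above 1.4 rad and value of joint catch below 0.06 rad and x of caddy_center in the frame of riser between 0.04 and 0.054 m and y of caddy_center in the frame of riser between -0.008 and 0.008 m and z of caddy_center in the frame of riser between 0.1245 and 0.1305 m and angle between caddy_center's own z axis and vertical below 0.04 rad and angle between the x axis of caddy_center and the x axis of riser, either way round below 0.15 rad); the robot touches nothing.
It fails at once if the fingers push on the riser or its leg with more than 25 N (contact force between the fingers and riser above 25 N).
It fails at once if the caddy is banged down: the riser takes more than 90 N in all (contact force between riser and anything else above 90 N).
It fails at once if a bystander is moved more than 20 mm (distance of any of glove_box, disinfectant, scanner from where it was at the start of the episode above 0.02 m).
It also fails if it takes over 72 s, if anything falls off the work surface, if the arm or the gripper's body presses on something with over 40 N, if the wrist force passes 120 N, or if a joint passes its speed limit or range.

## Working session

There is one attempt and no reset: what is moved stays moved. The work goes in short steps, Python scripts to look and compute and a tool call to move; the robot and the scene stay as the last step left them, time stands still between calls to the robot, and variables do not carry over. Pictures are saved under pics/ and viewed, at most 10 in all, crops included, and the job is handed in when it is done.

Besides the shell and the picture viewer there is one more tool, called after "Call:" by a JSON object that holds its "api" and its "payload", one argument or row to a line. apply_moves: Moves the arm, as the interface text tells. Its arguments: {"type":"object","properties":{"travel":{"type":"array","items":{"type":"array","items":{"type":"number"}}},"rotation":{"type":"array","items":{"type":"array","items":{"type":"number"}}},"gripper":{"type":"array","items":{"type":"number"}},"grip_force":{"type":"number"}},"required":["travel","rotation","gripper"]}

```bash
mkdir -p pics
python3 - <<'E'
from plant import bot
import cv2,numpy as np
s=bot.read_state(); print({k:np.round(v,3) for k,v in s.items()})
for n in("scene","top"):
    c=bot.camera(n); cv2.imwrite(f"pics/{n}0.png",c["frame"]); np.savez(f"{n}0.npz",**c)
    print(n,c["K"],c["R"],c["t"],-c["R"].T@c["t"])
E
```

```text
{'time': np.float64(0.0), 'joint_positions': array([-1.072,  0.69 , -0.194,  1.566,  0.157,  0.902, -0.215]), 'dq': array([ 0.   ,  0.   , -0.001, -0.   ,  0.   , -0.001,  0.   ]), 'joint_torque': array([-0.0000e+00, -5.2756e+01, -1.2670e+00, -1.5342e+01, -5.3000e-02,
        7.0000e-03,  0.0000e+00]), 'ee_pos': array([0.28 , 0.558, 0.257]), 'eef_rot': array([-0.   ,  0.23 ,  0.973, -0.001]), 'ft_force': array([-0.153,  0.038, -0.702]), 'moment': array([ 0.021, -0.021,  0.009]), 'grip_force': np.float64(0.0), 'opening': np.float64(0.998)}
scene [[420.87531691   0.         279.35705448]
 [  0.         420.87531691 215.87551986]
 [  0.           0.           1.        ]] [[-0.30166204  0.95341378  0.00147292]
 [ 0.61842629  0.19684666 -0.76078927]
 [-0.72563692 -0.22859035 -0.64899731]] [ 0.30157792 -0.28911176  1.55327412] [1.39688198 0.12444561 0.7876734 ]
top [[392.95903476   0.         274.73470556]
 [  0.         392.95903476 217.57233416]
 [  0.           0.           1.        ]] [[ 0.01224197 -0.99974031  0.01922111]
 [-0.99701299 -0.01367004 -0.07601465]
 [ 0.07625766 -0.01823313 -0.99692142]] [-0.15004011  0.64074413  0.89703458] [ 0.57226125 -0.1248864   0.94586287]
```

```bash
ls .; sleep 1
```

```text
pics
scene0.npz
top0.npz
```

View pics/scene0.png

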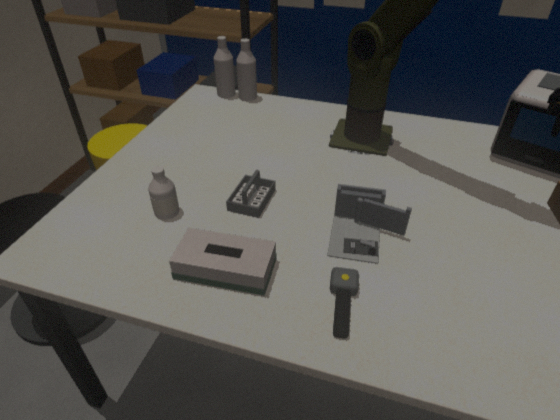

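View pics/top0.png

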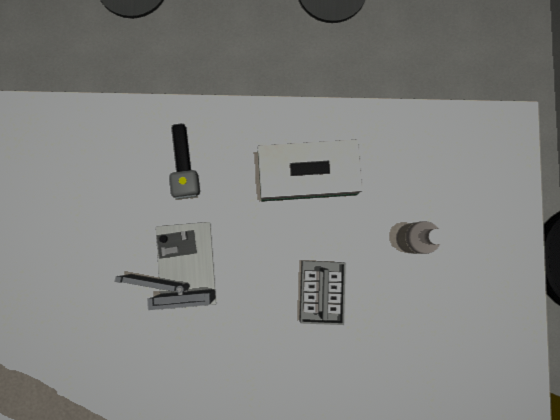

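The top view shows the riser at (185,270), with its back board at the bottom and its leg sticking out left to (117,277). The caddy is at (322,292), the scanner at (183,165), the glove box at (310,170) and the bottle at (418,237). The robot base is towards the bottom of the picture. Next I'll get metric positions from depth.

```bash
cat > h.py <<'E'
import numpy as np,cv2
def cloud(c):
    z=c["z_map"]; v,u=np.mgrid[:z.shape[0],:z.shape[1]]
    P=np.stack([u,v,np.ones_like(u)],-1)@np.linalg.inv(c["K"]).T*z[...,None]
    W=(P-c["t"])@c["R"]; W[z<=0]=np.nan
    return W
def rect(m,W,zz=None):
    p=W[m]; r=cv2.minAreaRect(p[:,:2].astype(np.float32)*1000)
    return len(p),np.round(r[0],1),np.round(r[1],1),round(r[2],1),np.round(np.nanmedian(p[:,2])*1000,1)
def comps(m,n=15):
    k,l,s,_=cv2.connectedComponentsWithStats(m.astype(np.uint8)); return [(l==i) for i in range(1,k) if s[i,4]>=n]
E
python3 - <<'E'
from h import *
for n in("top","scene"):
    c=np.load(n+"0.npz"); W=cloud(c)
    reg=(W[...,0]>.3)&(W[...,0]<.9)&(abs(W[...,1])<.5)
    d=reg&(W[...,2]<.03); print(n,"desk",np.nanmedian(W[d][:,2]))
    for lo,hi in((.08,.11),(.055,.08),(.004,.012),(.03,.055)):
        for m in comps(reg&(W[...,2]>lo)&(W[...,2]<hi)):
            v,u=np.argwhere(m).mean(0); print(lo,int(u),int(v),rect(m,W))
c=np.load("top0.npz"); np.set_printoptions(linewidth=250)
W=cloud(c); print((W[270:310:2,110:222:4,2]*1000).round())
im=c["frame"]; a=cv2.resize(im[210:330,100:240],None,fx=4,fy=4,interpolation=2); cv2.imwrite("pics/crop.png",cv2.convertScaleAbs(a,alpha=1.5))
E
```

```text
top desk -0.0006503993863094385
0.08 419 237 (467, array([ 599.6, -464.7]), array([70.9, 62.9]), 3.6, np.float64(99.4))
0.08 168 294 (1215, array([464.7,  98.8]), array([206.5,  56.6]), 80.8, np.float64(90.0))
0.055 309 168 (5276, array([ 754.4, -218.4]), array([121., 230.]), 4.6, np.float64(65.1))
0.055 408 238 (126, array([ 598. , -446.4]), array([70.2, 28.3]), 4.9, np.float64(68.8))
0.055 324 294 (312, array([ 470.9, -253.9]), array([ 12.5, 111.5]), 88.3, np.float64(73.6))
0.055 150 279 (91, array([498.4, 133.6]), array([122.9,   2.6]), 79.4, np.float64(68.1))
0.055 195 291 (66, array([472.3,  31.1]), array([76.7, 19.2]), 76.4, np.float64(68.5))
0.055 161 295 (20, array([464.6, 104.2]), array([ 0.3, 43.3]), 5.6, np.float64(68.4))
0.004 185 254 (2550, array([547.3,  70. ]), array([159.9, 130.7]), 5.1, np.float64(5.9))
0.004 340 271 (28, array([ 513.1, -296.8]), array([ 9.4, 44.5]), 89.2, np.float64(7.5))
0.004 320 285 (17, array([ 484. , -252.8]), array([ 7.4, 16.2]), 89.7, np.float64(5.2))
0.004 165 291 (33, array([468.6, 110.9]), array([ 9.4, 31. ]), 5.2, np.float64(5.9))
0.004 3
[... 4935 characters left out ...]
.   1.   2.  -2.  -1.   0.  -3.  -2.  99.  90.  88.  87.  94.  91.  91.  92.  89.  88.  90.  88.  90.  87. 100.  86.   4.  -2.]
 [ -1.  -2.   1.  -1.   3.   3.  -4.   2.  -2.   1. 102.  87.  88.  91.  89.  91.  92.  89.  91.  91.  99. 101. 102. 100. 102.  86.   3.  -4.]
 [ -2.  -1.  -2.   1.  -3.   1.  -1.  -0.  -1.   0. 104.  89.  87.  88.  99. 101.  99. 102.  99. 102.  99. 103. 101. 101.  99.   5.  -2.  -0.]
 [ -1.   2.  -3.  -2.  -0.  -2.  -3.   0.   1.  -3. 101. 102. 101. 100.  99. 100. 102. 100. 102. 101.   6.  -1.  -3.  -0.  -4.  -3.  -3.  -2.]
 [  1.   1.  -1.  -2.  -0.   1.   0.  -1.   2.  -1. 101. 102. 102. 103. 103.  -0.  -2.   1.  -1.  -1.   1.  -3.   1.  -1.   5.  -2.  -2.  -0.]]
```

View pics/crop.png

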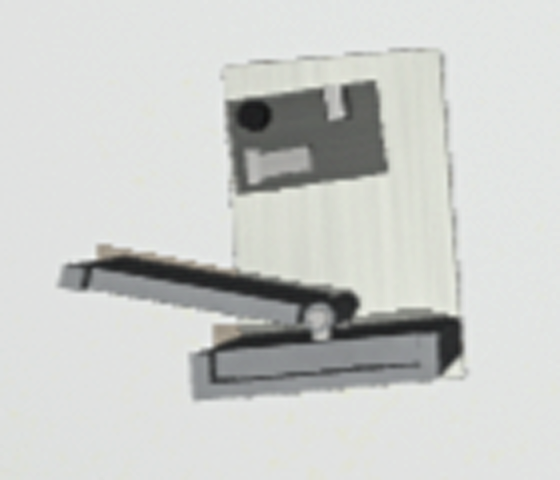

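The crop shows the leg opened a little, from the hinge at crop (320,315) out to (60,275). The catch leaf is at crop (280,163) and the stop post at about (335,100). Now I'll fit the riser frame, the leg angle and the expected stop angle.

Run:
```python
from h import *
for n in("top","scene"):
    c=np.load(n+"0.npz"); W=cloud(c); z=W[...,2]
    a=np.radians(5.1); R=np.array([[np.cos(a),np.sin(a)],[-np.sin(a),np.cos(a)]]); H=np.array([.4676,.0629])
    L=(W[...,:2]-H)@R.T
    near=(abs(L[...,0])<.17)&(abs(L[...,1])<.15)
    bb=near&(z>.084)&(z<.11)&(L[...,0]<-.008)
    print(n,"board",rect(bb,W)," riser frame",np.percentile(L[bb],[1,99],axis=0).round(4).tolist())
    base=near&(z>.003)&(z<.011)&(L[...,0]>.02); print("base",np.percentile(L[base],[1,99],axis=0).round(4).tolist())
    lg=near&(z>.084)&(z<.11)&(L[...,1]>.03)&(L[...,0]>-.008+0.0)
    print("leg",rect(lg,W)); p=L[lg]; vx,vy,x0,y0=cv2.fitLine(p.astype(np.float32),2,0,.01,.01).ravel()
    print("leg angle rad",np.arctan2(vx,vy),"x at y=0",x0-y0*vx/vy,"max out",np.percentile(np.hypot(*p.T),99))
c=np.load("top0.npz")
def ray(u,v,h):
    d=c["R"].T@np.linalg.inv(c["K"])@[u,v,1]; o=-c["R"].T@c["t"]; return (o+d*(h-o[2])/d[2])[:2]
for nm,(x,y),h in(("knob",(255,115),.01),("post",(335,110),.028),("catch free R",(310,158),.012),("catch L",(248,165),.008)):
    l=R@(ray(100+x/4,210+y/4,h)-H); print(nm,(l*1000).round(1),"leg angle",np.arctan2(l[0],l[1]).round(3))
```

```text
top board (480, array([452.1,  60.7]), array([ 15.6, 129.5]), 5.4, np.float64(99.5))  riser frame [[-0.0229, -0.065], [-0.0082, 0.063]]
base [[0.022, -0.0854], [0.1587, 0.0648]]
leg (380, array([479.4, 145.9]), array([108.9,  42.1]), 80.5, np.float64(89.5))
leg angle rad 0.4585373 x at y=0 -0.010346081 max out 0.1378379778998767
scene board (314, array([451.3,  60.1]), array([ 17.5, 127.3]), 5.7, np.float64(98.8))  riser frame [[-0.0248, -0.0622], [-0.0081, 0.0616]]
base [[0.0217, -0.1418], [0.1665, 0.142]]
leg (276, array([480.5, 145.1]), array([107.6,  45.3]), 81.3, np.float64(90.6))
leg angle rad 0.4851442 x at y=0 -0.011714658 max out 0.13737836226362957
knob [127.  46.] leg angle 1.223
post [125.6  -4.9] leg angle 1.61
catch free R [99.2 14.8] leg angle 1.423
catch L [97.9 52.3] leg angle 1.08
```

```bash
cat >> h.py <<'E'
def fit(c,H,deg):
    W=cloud(c); z=W[...,2]; a=np.radians(deg); R=np.array([[np.cos(a),np.sin(a)],[-np.sin(a),np.cos(a)]])
    L=(W[...,:2]-H)@R.T; near=(abs(L[...,0])<.17)&(abs(L[...,1])<.16)&(z>.084)&(z<.11)
    bb=near&(L[...,0]<-.010)&(abs(L[...,1])<.075); k,cen,sz,ang,_=rect(bb,W)
    print("board",cen,sz,ang,np.percentile(L[bb],[1,99],axis=0).round(4).tolist())
    lg=near&(L[...,0]>-.008)&(np.hypot(L[...,0],L[...,1])>.03)
    p=L[lg].astype(np.float32); vx,vy,x0,y0=cv2.fitLine(p,2,0,.01,.01).ravel()
    if vx*x0+vy*y0<0: vx,vy=-vx,-vy
    print("leg",len(p),"angle",np.arctan2(vx,vy).round(4),"off",(x0*vy-y0*vx).round(4),"max out",np.percentile(np.hypot(*p.T),99).round(4))
    return L,z,R
E
python3 - <<'E'
from h import *
H=np.array([.4807,.0641])
for n in("top","scene"): L,z,R=fit(np.load(n+"0.npz"),H,5.1)
c=np.load("top0.npz")
def ray(u,v,h):
    d=c["R"].T@np.linalg.inv(c["K"])@[u,v,1]; o=-c["R"].T@c["t"]; return (o+d*(h-o[2])/d[2])[:2]
for nm,(x,y),h in(("knob",(255,115),.01),("post",(335,110),.028),("catch free R",(310,158),.012)):
    l=R@(ray(100+x/4,210+y/4,h)-H); print(nm,(l*1000).round(1),"leg angle",np.arctan2(l[0],l[1]).round(3))
E
```

```text
board [456.6  61.5] [ 24.6 130.2] 5.6 [[-0.0358, -0.0651], [-0.0119, 0.0631]]
leg 302 angle 0.2569 off 0.0002 max out 0.1342
board [456.9  60.4] [ 28.7 129.5] 5.7 [[-0.0369, -0.0647], [-0.0104, 0.0622]]
leg 213 angle 0.2555 off 0.0025 max out 0.1337
knob [113.8  46. ] leg angle 1.187
post [112.4  -4.9] leg angle 1.615
catch free R [86.  14.7] leg angle 1.401
```

Call:
{"api": "apply_moves", "payload": {
  "travel": [
    [0.018,-0.038,0],
    [0.036,-0.076,0],
    [0.055,-0.115,0],
    [0.073,-0.154,0],
    [0.092,-0.192,0],
    [0.11,-0.23,0],
    [0.128,-0.269,0],
    [0.147,-0.307,0],
    [0.165,-0.346,0],
    [0.183,-0.384,0],
    [0.183,-0.384,-0.03],
    [0.183,-0.384,-0.06],
    [0.183,-0.384,-0.09],
    [0.183,-0.384,-0.12],
    [0.183,-0.384,-0.15],
    [0.183,-0.384,-0.17],
    [0.183,-0.384,-0.182],
    [0.183,-0.384,-0.182]
  ],
  "rotation": [
    [0,0,0.03],
    [0,0,0.06],
    [0,0,0.09],
    [0,0,0.12],
    [0,0,0.15],
    [0,0,0.18],
    [0,0,0.21],
    [0,0,0.24],
    [0,0,0.27],
    [0,0,0.3],
    [0,0,0.3],
    [0,0,0.3],
    [0,0,0.3],
    [0,0,0.3],
    [0,0,0.3],
    [0,0,0.3],
    [0,0,0.3],
    [0,0,0.3]
  ],
  "gripper": [0,0,0,0,0,0,0,0,0,0,0,0,0,0,0,0,0,0],
  "grip_force": 10
}}

```text
time: 1.9
ee_pos: [0.4624, 0.1745, 0.0745]
eef_rot: [-0.001, 0.082, 0.997, -0.001]
ft_force: [-0.2, -0.2, 0.3]
opening: 0.003
grip_force: 0.0
```

```bash
cat >> h.py <<'E'
H=np.array([.4806,.063]); YAW=np.radians(5.3)
def pt(th,off,r=.107):
    f=np.pi/2+YAW-th; e=np.array([np.cos(f),np.sin(f)]); n=np.array([np.sin(f),-np.cos(f)])
    return H+r*e-off*n, f
def rows(ths,off,p0,yaw0,r=.107):
    T=[];Q=[]
    for t in ths:
        p,f=pt(t,off,r); T.append([*np.round(p-p0,4).tolist(),0]); Q.append([0,0,round(f-yaw0,3)])
    print(T);print(Q)
E
python3 - <<'E'
from h import *
from plant import bot
from scipy.spatial.transform import Rotation as Ro
s=bot.read_state(); q=s["eef_rot"]; M=Ro.from_quat(np.roll(q,-1)).as_matrix(); yaw=np.arctan2(M[1,1],M[0,1])
print(s["ee_pos"],np.degrees(yaw),s["ft_force"],s["opening"],s["time"])
p0=np.array([.463,.174]); y0=np.radians(80.6)
p,f=pt(.256,.02); print("near",p-p0)
rows(np.linspace(.28,1.1,18),.015,p0,y0)
E
```

```text
[0.46235395 0.17448802 0.0744698 ] 80.58356635598899 [-0.2207556  -0.21242169  0.28897891] 0.00261275375181955 1.9
near [ 0.01528312 -0.00217155]
[[0.0228, -0.0031, 0], [0.028, -0.0035, 0], [0.0332, -0.0041, 0], [0.0383, -0.005, 0], [0.0434, -0.0061, 0], [0.0484, -0.0074, 0], [0.0534, -0.0091, 0], [0.0583, -0.0109, 0], [0.063, -0.013, 0], [0.0677, -0.0153, 0], [0.0723, -0.0178, 0], [0.0767, -0.0206, 0], [0.081, -0.0235, 0], [0.0851, -0.0267, 0], [0.0891, -0.03, 0], [0.093, -0.0336, 0], [0.0966, -0.0373, 0], [0.1001, -0.0412, 0]]
[[0, 0, np.float64(-0.023)], [0, 0, np.float64(-0.072)], [0, 0, np.float64(-0.12)], [0, 0, np.float64(-0.168)], [0, 0, np.float64(-0.216)], [0, 0, np.float64(-0.265)], [0, 0, np.float64(-0.313)], [0, 0, np.float64(-0.361)], [0, 0, np.float64(-0.409)], [0, 0, np.float64(-0.458)], [0, 0, np.float64(-0.506)], [0, 0, np.float64(-0.554)], [0, 0, np.float64(-0.602)], [0, 0, np.float64(-0.65)], [0, 0, np.float64(-0.699)], [0, 0, np.float64(-0.747)], [0, 0, np.float64(-0.795)], [0, 0, np.float64(-0.843)]]
```

Call:
{"api": "apply_moves", "payload": {
  "travel": [
    [0.004,-0.001,0],
    [0.008,-0.001,0],
    [0.012,-0.002,0],
    [0.015,-0.002,0],
    [0.017,-0.002,0],
    [0.019,-0.003,0],
    [0.021,-0.003,0],
    [0.023,-0.003,0],
    [0.025,-0.003,0],
    [0.028,-0.0035,0],
    [0.031,-0.004,0],
    [0.033,-0.004,0]
  ],
  "rotation": [
    [0,0,0],
    [0,0,0],
    [0,0,0],
    [0,0,0],
    [0,0,0],
    [0,0,0],
    [0,0,-0.01],
    [0,0,-0.02],
    [0,0,-0.04],
    [0,0,-0.07],
    [0,0,-0.1],
    [0,0,-0.12]
  ],
  "gripper": [0,0,0,0,0,0,0,0,0,0,0,0]
}}

```text
time: 3.1
ee_pos: [0.4964, 0.1706, 0.0757]
eef_rot: [0.0, 0.143, 0.99, -0.0]
ft_force: [-1.9, -0.2, -0.5]
opening: 0.006
grip_force: 0.7
```

Run:
```python
from h import *
from plant import bot
s=bot.read_state(); print(s["ee_pos"],s["ft_force"],s["moment"])
c=bot.camera("top"); fit(c,H,5.3)
rows(np.linspace(.42,1.2,18),.015,np.array([.496,.170]),np.radians(80.6)-.12)
```

```text
[0.49643067 0.17057018 0.07567226] [-1.89642365 -0.19821501 -0.4709023 ] [ 0.02018125  0.25368181 -0.04741319]
board [458.2  48.7] [ 24.1 104.5] 5.7 [[-0.0354, -0.064], [-0.0117, 0.038]]
leg 29 angle 0.3937 off 0.0043 max out 0.1251
[[0.0048, -0.0009, 0], [0.0097, -0.0019, 0], [0.0145, -0.0032, 0], [0.0192, -0.0046, 0], [0.0238, -0.0063, 0], [0.0284, -0.0082, 0], [0.0329, -0.0104, 0], [0.0373, -0.0127, 0], [0.0416, -0.0152, 0], [0.0457, -0.0179, 0], [0.0497, -0.0208, 0], [0.0536, -0.0239, 0], [0.0574, -0.0271, 0], [0.0609, -0.0305, 0], [0.0644, -0.0341, 0], [0.0676, -0.0379, 0], [0.0707, -0.0417, 0], [0.0736, -0.0458, 0]]
[[0, 0, np.float64(-0.043)], [0, 0, np.float64(-0.089)], [0, 0, np.float64(-0.135)], [0, 0, np.float64(-0.181)], [0, 0, np.float64(-0.227)], [0, 0, np.float64(-0.273)], [0, 0, np.float64(-0.319)], [0, 0, np.float64(-0.365)], [0, 0, np.float64(-0.41)], [0, 0, np.float64(-0.456)], [0, 0, np.float64(-0.502)], [0, 0, np.float64(-0.548)], [0, 0, np.float64(-0.594)], [0, 0, np.float64(-0.64)], [0, 0, np.float64(-0.686)], [0, 0, np.float64(-0.732)], [0, 0, np.float64(-0.778)], [0, 0, np.float64(-0.823)]]
```

Call:
{"api": "apply_moves", "payload": {
  "travel": [
    [0.005,-0.001,0],
    [0.0097,-0.002,0],
    [0.0145,-0.003,0],
    [0.019,-0.0046,0],
    [0.024,-0.006,0],
    [0.0285,-0.008,0],
    [0.033,-0.0104,0],
    [0.0373,-0.0127,0],
    [0.0416,-0.015,0],
    [0.0457,-0.018,0],
    [0.05,-0.021,0],
    [0.0536,-0.024,0],
    [0.0574,-0.027,0],
    [0.061,-0.0305,0]
  ],
  "rotation": [
    [0,0,-0.043],
    [0,0,-0.09],
    [0,0,-0.135],
    [0,0,-0.18],
    [0,0,-0.227],
    [0,0,-0.273],
    [0,0,-0.32],
    [0,0,-0.365],
    [0,0,-0.41],
    [0,0,-0.456],
    [0,0,-0.5],
    [0,0,-0.548],
    [0,0,-0.594],
    [0,0,-0.64]
  ],
  "gripper": [0,0,0,0,0,0,0,0,0,0,0,0,0,0]
}}

```text
time: 4.55
ee_pos: [0.5577, 0.1402, 0.0758]
eef_rot: [0.0, 0.448, 0.894, 0.0]
ft_force: [-0.2, 0.8, -1.3]
opening: 0.006
grip_force: 0.8
```

Run:
```python
from h import *
from plant import bot
s=bot.read_state(); print(s["ee_pos"],s["ft_force"],s["moment"])
rows(np.arange(1.035,1.5,.02),.015,np.array([.557,.1395]),np.radians(80.6)-.76)
```

```text
[0.55766105 0.14022981 0.07583484] [-0.1895487   0.7520584  -1.32616403] [ 0.30206558  0.10601577 -0.02542919]
[[0.0013, -0.0015, 0], [0.0028, -0.003, 0], [0.0043, -0.0046, 0], [0.0057, -0.0063, 0], [0.0071, -0.0079, 0], [0.0085, -0.0096, 0], [0.0098, -0.0113, 0], [0.0111, -0.0131, 0], [0.0123, -0.0148, 0], [0.0135, -0.0166, 0], [0.0147, -0.0184, 0], [0.0158, -0.0202, 0], [0.017, -0.0221, 0], [0.018, -0.024, 0], [0.0191, -0.0259, 0], [0.02, -0.0278, 0], [0.021, -0.0297, 0], [0.0219, -0.0317, 0], [0.0228, -0.0337, 0], [0.0236, -0.0357, 0], [0.0244, -0.0377, 0], [0.0252, -0.0397, 0], [0.0259, -0.0417, 0], [0.0266, -0.0438, 0]]
[[0, 0, np.float64(-0.018)], [0, 0, np.float64(-0.038)], [0, 0, np.float64(-0.058)], [0, 0, np.float64(-0.078)], [0, 0, np.float64(-0.098)], [0, 0, np.float64(-0.118)], [0, 0, np.float64(-0.138)], [0, 0, np.float64(-0.158)], [0, 0, np.float64(-0.178)], [0, 0, np.float64(-0.198)], [0, 0, np.float64(-0.218)], [0, 0, np.float64(-0.238)], [0, 0, np.float64(-0.258)], [0, 0, np.float64(-0.278)], [0, 0, np.float64(-0.298)], [0, 0, np.float64(-0.318)], [0, 0, np.float64(-0.338)], [0, 0, np.float64(-0.358)], [0, 0, np.float64(-0.378)], [0, 0, np.float64(-0.398)], [0, 0, np.float64(-0.418)], [0, 0, np.float64(-0.438)], [0, 0, np.float64(-0.458)], [0, 0, np.float64(-0.478)]]
```

Call:
{"api": "apply_moves", "payload": {
  "travel": [
    [0.0013,-0.0015,0],
    [0.0028,-0.003,0],
    [0.0043,-0.0046,0],
    [0.0057,-0.0063,0],
    [0.0071,-0.008,0],
    [0.0085,-0.0096,0],
    [0.0098,-0.0113,0],
    [0.011,-0.013,0],
    [0.0123,-0.0148,0],
    [0.0135,-0.0166,0],
    [0.0147,-0.0184,0],
    [0.0158,-0.02,0],
    [0.017,-0.022,0],
    [0.018,-0.024,0],
    [0.019,-0.026,0]
  ],
  "rotation": [
    [0,0,-0.018],
    [0,0,-0.038],
    [0,0,-0.058],
    [0,0,-0.078],
    [0,0,-0.098],
    [0,0,-0.118],
    [0,0,-0.138],
    [0,0,-0.158],
    [0,0,-0.178],
    [0,0,-0.198],
    [0,0,-0.218],
    [0,0,-0.238],
    [0,0,-0.258],
    [0,0,-0.278],
    [0,0,-0.298]
  ],
  "gripper": [0,0,0,0,0,0,0,0,0,0,0,0,0,0,0]
}}

```text
time: 6.05
ee_pos: [0.576, 0.1159, 0.076]
eef_rot: [-0.001, 0.574, 0.819, 0.001]
ft_force: [-1.1, 4.9, 2.2]
opening: 0.008
grip_force: 2.6
```

Run:
```python
from h import *
from plant import bot
s=bot.read_state(); print(s["ee_pos"],s["ft_force"],s["moment"])
rows(np.arange(1.330,1.73,.015),.015,np.array([.576,.1135]),np.radians(80.6)-.76-.298)
```

```text
[0.57599745 0.11586622 0.07595413] [-1.06026163  4.90373912  2.22079897] [0.89623594 0.26014237 0.10694493]
[[0.0008, -0.0013, 0], [0.0015, -0.0028, 0], [0.0022, -0.0042, 0], [0.0029, -0.0057, 0], [0.0036, -0.0072, 0], [0.0042, -0.0087, 0], [0.0048, -0.0102, 0], [0.0054, -0.0117, 0], [0.006, -0.0132, 0], [0.0065, -0.0147, 0], [0.0071, -0.0162, 0], [0.0076, -0.0178, 0], [0.0081, -0.0193, 0], [0.0085, -0.0209, 0], [0.0089, -0.0225, 0], [0.0094, -0.024, 0], [0.0097, -0.0256, 0], [0.0101, -0.0272, 0], [0.0104, -0.0288, 0], [0.0108, -0.0304, 0], [0.011, -0.0319, 0], [0.0113, -0.0335, 0], [0.0115, -0.0351, 0], [0.0118, -0.0368, 0], [0.012, -0.0384, 0], [0.0121, -0.04, 0], [0.0123, -0.0416, 0]]
[[0, 0, np.float64(-0.015)], [0, 0, np.float64(-0.03)], [0, 0, np.float64(-0.045)], [0, 0, np.float64(-0.06)], [0, 0, np.float64(-0.075)], [0, 0, np.float64(-0.09)], [0, 0, np.float64(-0.105)], [0, 0, np.float64(-0.12)], [0, 0, np.float64(-0.135)], [0, 0, np.float64(-0.15)], [0, 0, np.float64(-0.165)], [0, 0, np.float64(-0.18)], [0, 0, np.float64(-0.195)], [0, 0, np.float64(-0.21)], [0, 0, np.float64(-0.225)], [0, 0, np.float64(-0.24)], [0, 0, np.float64(-0.255)], [0, 0, np.float64(-0.27)], [0, 0, np.float64(-0.285)], [0, 0, np.float64(-0.3)], [0, 0, np.float64(-0.315)], [0, 0, np.float64(-0.33)], [0, 0, np.float64(-0.345)], [0, 0, np.float64(-0.36)], [0, 0, np.float64(-0.375)], [0, 0, np.float64(-0.39)], [0, 0, np.float64(-0.405)]]
```

Call:
{"api": "apply_moves", "payload": {
  "travel": [
    [0.0008,-0.0013,0],
    [0.0015,-0.0028,0],
    [0.0022,-0.0042,0],
    [0.0029,-0.0057,0],
    [0.0036,-0.0072,0],
    [0.0042,-0.0087,0],
    [0.0048,-0.0102,0]
  ],
  "rotation": [
    [0,0,-0.015],
    [0,0,-0.03],
    [0,0,-0.045],
    [0,0,-0.06],
    [0,0,-0.075],
    [0,0,-0.09],
    [0,0,-0.105]
  ],
  "gripper": [0,0,0,0,0,0,0]
}}

```text
time: 6.75
ee_pos: [0.5811, 0.1051, 0.076]
eef_rot: [-0.0, 0.616, 0.787, 0.001]
ft_force: [-1.2, 4.7, 2.7]
opening: 0.007
grip_force: 2.7
```

Run:
```python
from h import *
from plant import bot
s=bot.read_state(); print(s["ee_pos"],s["ft_force"],s["moment"])
```

```text
[0.58112114 0.10508318 0.07595746] [-1.22539903  4.70979139  2.70952854] [0.92556512 0.17010394 0.04615399]
```

Call:
{"api": "apply_moves", "payload": {
  "travel": [
    [0.0005,-0.001,0],
    [0.001,-0.002,0],
    [0.0013,-0.003,0],
    [0.0016,-0.004,0]
  ],
  "rotation": [
    [0,0,-0.01],
    [0,0,-0.02],
    [0,0,-0.03],
    [0,0,-0.04]
  ],
  "gripper": [0,0,0,0]
}}

```text
time: 7.15
ee_pos: [0.5827, 0.1011, 0.0759]
eef_rot: [-0.0, 0.632, 0.775, 0.001]
ft_force: [-1.2, 5.5, 1.9]
opening: 0.004
grip_force: 2.7
```

Call:
{"api": "apply_moves", "payload": {
  "travel": [
    [0.0004,-0.001,0],
    [0.0008,-0.002,0],
    [0.0012,-0.003,0],
    [0.0014,-0.004,0]
  ],
  "rotation": [
    [0,0,-0.01],
    [0,0,-0.02],
    [0,0,-0.03],
    [0,0,-0.04]
  ],
  "gripper": [0,0,0,0]
}}

```text
time: 7.55
ee_pos: [0.5842, 0.0965, 0.0758]
eef_rot: [-0.0, 0.648, 0.762, 0.001]
ft_force: [-0.0, 5.3, 1.9]
opening: 0.002
grip_force: 2.9
```

Call:
{"api": "apply_moves", "payload": {
  "travel": [
    [0.0004,-0.001,0],
    [0.0007,-0.002,0],
    [0.001,-0.003,0],
    [0.0012,-0.004,0]
  ],
  "rotation": [
    [0,0,-0.01],
    [0,0,-0.02],
    [0,0,-0.03],
    [0,0,-0.04]
  ],
  "gripper": [0,0,0,0]
}}

```text
time: 7.95
ee_pos: [0.5846, 0.0968, 0.0759]
eef_rot: [-0.002, 0.661, 0.75, 0.002]
ft_force: [-2.3, 12.5, 3.3]
opening: 0.006
grip_force: 6.5
```

Call:
{"api": "apply_moves", "payload": {
  "travel": [
    [0.0001,-0.0005,0],
    [0.0002,-0.001,0],
    [0.0003,-0.0015,0],
    [0.0003,-0.0015,0],
    [0.0003,-0.0015,0]
  ],
  "rotation": [
    [0,0,0],
    [0,0,0],
    [0,0,0],
    [0,0,0],
    [0,0,0]
  ],
  "gripper": [0,0,0,0,0]
}}

```text
time: 8.45
ee_pos: [0.5846, 0.0967, 0.0759]
eef_rot: [-0.003, 0.66, 0.751, 0.002]
ft_force: [-2.3, 13.1, 2.4]
opening: 0.004
grip_force: 6.9
```

Run:
```python
from h import *
from plant import bot
s=bot.read_state(); print(s["ee_pos"],s["ft_force"],s["moment"])
c=bot.camera("scene"); fit(c,H,5.3); cv2.imwrite("pics/s1.png",cv2.convertScaleAbs(cv2.resize(c["frame"][150:280,300:440],None,fx=5,fy=4.5,interpolation=2),alpha=1.6))
```

```text
[0.58457984 0.09673506 0.07590771] [-2.33026974 13.09355225  2.36524521] [2.41300349 0.52668322 0.14015878]
board [457.8  60.8] [ 29.1 129.9] 2.8 [[-0.0366, -0.0639], [-0.0107, 0.0637]]
leg 2 angle 2.5381 off 0.0406 max out 0.0614
```

View pics/s1.png

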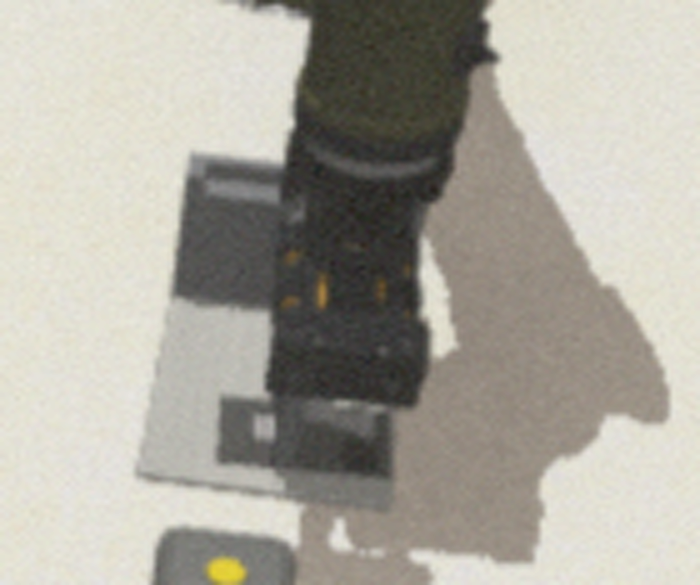

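Call:
{"api": "apply_moves", "payload": {
  "travel": [
    [0.0001,-0.0005,0],
    [0.0002,-0.001,0],
    [0.0002,-0.0015,0],
    [0.0003,-0.002,0],
    [0.0003,-0.002,0]
  ],
  "rotation": [
    [0,0,0],
    [0,0,0],
    [0,0,0],
    [0,0,0],
    [0,0,0]
  ],
  "gripper": [0,0,0,0,0]
}}

```text
time: 9.0
ee_pos: [0.5846, 0.0966, 0.0759]
eef_rot: [-0.004, 0.66, 0.751, 0.003]
ft_force: [-3.2, 16.2, 4.2]
opening: 0.003
grip_force: 8.5
```

Call:
{"api": "apply_moves", "payload": {
  "travel": [
    [-0.001,0.006,0],
    [-0.002,0.012,0],
    [-0.004,0.022,0],
    [-0.006,0.035,0],
    [-0.008,0.047,0.01],
    [-0.008,0.047,0.04],
    [-0.008,0.047,0.08],
    [-0.008,0.047,0.12],
    [-0.008,0.02,0.15],
    [-0.02,-0.03,0.15],
    [-0.035,-0.08,0.15],
    [-0.05,-0.13,0.15],
    [-0.065,-0.18,0.15],
    [-0.08,-0.23,0.15],
    [-0.095,-0.28,0.15],
    [-0.105,-0.32,0.14],
    [-0.115,-0.342,0.13],
    [-0.115,-0.342,0.12],
    [-0.115,-0.342,0.11],
    [-0.115,-0.342,0.1]
  ],
  "rotation": [
    [0,0,0],
    [0,0,0],
    [0,0,0],
    [0,0,0],
    [0,0,0],
    [0,0,0],
    [0,0,0.12],
    [0,0,0.24],
    [0,0,0.36],
    [0,0,0.48],
    [0,0,0.6],
    [0,0,0.72],
    [0,0,0.84],
    [0,0,0.96],
    [0,0,1.08],
    [0,0,1.2],
    [0,0,1.3],
    [0,0,1.38],
    [0,0,1.417],
    [0,0,1.417]
  ],
  "gripper": [0,0,0,0,0,0,0,0,0,0.02,0.05,0.05,0.05,0.05,0.05,0.05,0.05,0.05,0.05,0.05]
}}

```text
time: 11.0
ee_pos: [0.4713, -0.2526, 0.1756]
eef_rot: [0.0, 0.015, 1.0, 0.0]
ft_force: [0.5, -1.3, 0.5]
opening: 0.574
grip_force: 0.0
```

Run:
```python
from h import *
from plant import bot
from scipy.spatial.transform import Rotation as Ro
s=bot.read_state(); M=Ro.from_quat(np.roll(s["eef_rot"],-1)).as_matrix(); print(s["ee_pos"],np.degrees(np.arctan2(M[1,1],M[0,1])),s["joint_positions"].round(2),s["opening"],s["time"])
for n in("top","scene"):
    c=bot.camera(n); fit(c,H,5.3); W=cloud(c)
    for lo,hi in((.055,.08),(.02,.045)):
        m=(W[...,2]>lo)&(W[...,2]<hi)&(abs(W[...,0]-.47)<.1)&(abs(W[...,1]+.254)<.09); print(lo,rect(m,W))
    if n=="top": a=c["frame"][210:330,100:240]
cv2.imwrite("pics/t2.png",cv2.convertScaleAbs(cv2.resize(a,None,fx=4,fy=4,interpolation=2),alpha=1.5))
```

```text
[ 0.47133024 -0.25262347  0.17561746] 88.27764700805906 [ 0.63  0.71 -0.37  1.91  0.43  0.6   1.52] 0.5738129715022748 11.0
board [456.9  61.8] [ 24.3 130.5] 5.6 [[-0.0356, -0.0639], [-0.0118, 0.0642]]
leg 302 angle 1.5096 off -0.0006 max out 0.1344
0.055 (160, array([ 479.6, -254.2]), array([12.5, 93.8]), 88.4, np.float64(73.4))
0.02 (566, array([ 471.1, -254. ]), array([100.2, 141.7]), 88.4, np.float64(23.3))
board [456.8  60.3] [ 27.8 129.4] 5.6 [[-0.0369, -0.0635], [-0.0106, 0.0634]]
leg 147 angle 1.5139 off -0.0005 max out 0.1367
0.055 (160, array([ 471.4, -254.4]), array([ 13.6, 114.8]), 88.5, np.float64(75.0))
0.02 (897, array([ 470.2, -254.5]), array([103.1, 151.5]), 88.0, np.float64(26.1))
```

View pics/t2.png

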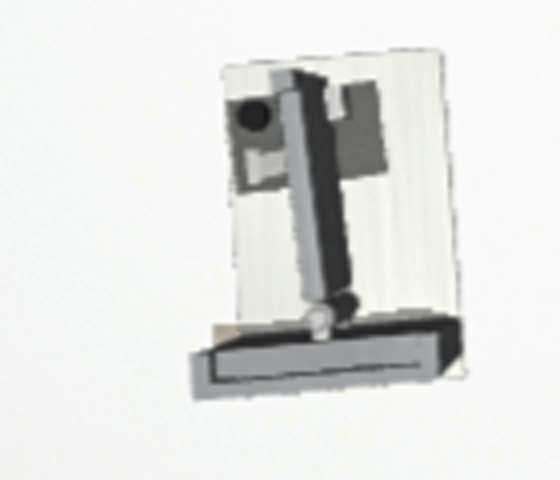

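The top view shows the leg standing open from crop (325,290) to (285,80) at 1.51 rad, against the post at (335,100), with the catch leaf at (270,165) beside it. Next I'll pick up the caddy.

Call:
{"api": "apply_moves", "payload": {
  "travel": [
    [0,0,-0.02],
    [0,-0.0005,-0.04],
    [0,-0.0005,-0.06],
    [0,-0.0005,-0.08],
    [0,-0.0005,-0.095],
    [0,-0.0005,-0.103],
    [0,-0.0005,-0.107],
    [0,-0.0005,-0.107],
    [0,-0.0005,-0.107],
    [0,-0.0005,-0.107],
    [0,-0.0005,-0.107],
    [0,-0.0005,-0.107],
    [0,-0.0005,-0.107],
    [0,-0.0005,-0.107]
  ],
  "rotation": [
    [0,0,0],
    [0,0,0],
    [0,0,0],
    [0,0,0],
    [0,0,0],
    [0,0,0],
    [0,0,0],
    [0,0,0],
    [0,0,0],
    [0,0,0],
    [0,0,0],
    [0,0,0],
    [0,0,0],
    [0,0,0]
  ],
  "gripper": [0.05,0.05,0.05,0.05,0.05,0.05,0.05,0.05,0.005,0.005,0.005,0.005,0.005,0.005],
  "grip_force": 25
}}

```text
time: 12.5
ee_pos: [0.4708, -0.2542, 0.0689]
eef_rot: [0.0, 0.015, 1.0, -0.0]
ft_force: [0.4, 0.5, 1.7]
opening: 0.125
grip_force: 25.0
```

Call:
{"api": "apply_moves", "payload": {
  "travel": [
    [0,0,0.01],
    [0,0,0.03],
    [0,0,0.06],
    [0,0,0.09],
    [0,0,0.12],
    [0,0,0.14],
    [0,0.02,0.14],
    [0.005,0.05,0.14],
    [0.01,0.08,0.14],
    [0.018,0.115,0.14],
    [0.025,0.15,0.14],
    [0.032,0.185,0.14],
    [0.04,0.22,0.14],
    [0.046,0.255,0.14],
    [0.05,0.285,0.14],
    [0.054,0.305,0.14],
    [0.0567,0.317,0.14],
    [0.0567,0.322,0.14],
    [0.0567,0.322,0.14],
    [0.0567,0.322,0.14]
  ],
  "rotation": [
    [0,0,0],
    [0,0,0],
    [0,0,0],
    [0,0,0],
    [0,0,0],
    [0,0,0],
    [0,0,0.01],
    [0,0,0.02],
    [0,0,0.03],
    [0,0,0.04],
    [0,0,0.05],
    [0,0,0.06],
    [0,0,0.07],
    [0,0,0.08],
    [0,0,0.09],
    [0,0,0.1],
    [0,0,0.11],
    [0,0,0.12],
    [0,0,0.124],
    [0,0,0.124]
  ],
  "gripper": [0.005,0.005,0.005,0.005,0.005,0.005,0.005,0.005,0.005,0.005,0.005,0.005,0.005,0.005,0.005,0.005,0.005,0.005,0.005,0.005]
}}

```text
time: 14.5
ee_pos: [0.527, 0.0662, 0.2086]
eef_rot: [-0.001, -0.046, 0.999, -0.001]
ft_force: [-0.5, -0.5, -2.6]
opening: 0.129
grip_force: 25.0
```

Run:
```python
from h import *
from plant import bot
from scipy.spatial.transform import Rotation as Ro
s=bot.read_state(); M=Ro.from_quat(np.roll(s["eef_rot"],-1)).as_matrix(); print(s["ee_pos"],np.degrees(np.arctan2(M[1,1],M[0,1])),M[:,2],s["opening"],s["grip_force"],s["ft_force"],s["time"])
a=np.radians(5.5);R=np.array([[np.cos(a),np.sin(a)],[-np.sin(a),np.cos(a)]]); H=np.array([.4807,.0634])
for n in("top","scene"):
    c=bot.camera(n); W=cloud(c); L=(W[...,:2]-H)@R.T; z=W[...,2]
    m=(z>.162)&(z<.184)&(abs(L[...,0]-.047)<.09)&(abs(L[...,1])<.065); print(n,"rim",rect(m,W),(np.percentile(L[m],[1,99],axis=0)*1000).round(1).tolist())
    cv2.imwrite(f"pics/{n}3.png",cv2.convertScaleAbs(c["frame"],alpha=1.5))
    k=(abs(L[...,0]-.047)<.09)&(abs(L[...,1])<.065); print(np.histogram(z[k],bins=np.arange(.08,.26,.01)))
```

```text
[0.52701387 0.06619128 0.2085627 ] 95.23381001533812 [-0.00108644 -0.00149198 -0.9999983 ] 0.12900549042429874 24.99857682734728 [-0.50921797 -0.47156912 -2.62219301] 14.5
top rim (544, array([527.4,  66.9]), array([142.1, 101. ]), 5.2, np.float64(172.4)) [[-23.8, -51.4], [117.7, 48.5]]
(array([ 41,  61, 148,   0,   0,  25, 712, 228, 460, 357,  10,  12,  27,
        93,   0,   0,   0]), array([0.08, 0.09, 0.1 , 0.11, 0.12, 0.13, 0.14, 0.15, 0.16, 0.17, 0.18,
       0.19, 0.2 , 0.21, 0.22, 0.23, 0.24, 0.25]))
scene rim (981, array([528.4,  65.8]), array([146.1, 100. ]), 5.4, np.float64(164.7)) [[-23.4, -51.5], [119.4, 47.3]]
(array([ 55,  87,  63,   0,   0,   2, 204, 227, 814, 313,  19,  46,  65,
       179,  48,  71,  18]), array([0.08, 0.09, 0.1 , 0.11, 0.12, 0.13, 0.14, 0.15, 0.16, 0.17, 0.18,
       0.19, 0.2 , 0.21, 0.22, 0.23, 0.24, 0.25]))
```

Call:
{"api": "apply_moves", "payload": {
  "travel": [
    [0,0.001,-0.003],
    [0,0.001,-0.006],
    [0,0.0013,-0.009],
    [0,0.0013,-0.012],
    [0,0.0013,-0.015],
    [0,0.0013,-0.018],
    [0,0.0013,-0.021],
    [0,0.0013,-0.024],
    [0,0.0013,-0.027],
    [0,0.0013,-0.029],
    [0,0.0013,-0.031],
    [0,0.0013,-0.033],
    [0,0.0013,-0.033]
  ],
  "rotation": [
    [0,0,0],
    [0,0,0],
    [0,0,0],
    [0,0,0],
    [0,0,0],
    [0,0,0],
    [0,0,0],
    [0,0,0],
    [0,0,0],
    [0,0,0],
    [0,0,0],
    [0,0,0],
    [0,0,0]
  ],
  "gripper": [0.005,0.005,0.005,0.005,0.005,0.005,0.005,0.005,0.005,0.005,0.005,0.005,0.005]
}}

```text
time: 15.9
ee_pos: [0.5273, 0.0693, 0.1755]
eef_rot: [-0.0, -0.047, 0.999, 0.0]
ft_force: [-0.3, 0.0, -4.3]
opening: 0.132
grip_force: 25.0
```

Run:
```python
from h import *
from plant import bot
s=bot.read_state(); print(s["ee_pos"],s["ft_force"],s["time"])
a=np.radians(5.5);R=np.array([[np.cos(a),np.sin(a)],[-np.sin(a),np.cos(a)]]); H=np.array([.4807,.0634])
for n in("top","scene"):
    c=bot.camera(n); W=cloud(c); L=(W[...,:2]-H)@R.T; z=W[...,2]
    m=(z>.130)&(z<.152)&(abs(L[...,0]-.047)<.09)&(abs(L[...,1])<.065); p=np.percentile(L[m],[1,99],axis=0)*1000; print(n,"rim",rect(m,W),p.round(1).tolist(),p.mean(0).round(1))
    m=(z>.084)&(z<.11)&(L[...,0]<-.015)&(L[...,0]>-.05)&(abs(L[...,1])<.075); p=np.percentile(L[m],[1,99],axis=0)*1000; print("board",rect(m,W),p.round(1).tolist())
```

```text
[0.52729807 0.06929495 0.17548459] [-0.26558259  0.00458231 -4.25832527] 15.9
top rim (413, array([527.8,  69.8]), array([142.2, 100.8]), 5.5, np.float64(140.1)) [[-23.2, -48.3], [118.3, 51.5]] [47.5  1.6]
board (326, array([455.7,  55.7]), array([ 21. , 118.7]), 5.6, np.float64(101.5)) [[-35.8, -64.5], [-15.2, 52.9]]
scene rim (792, array([528.6,  68.8]), array([146.2, 100.2]), 5.9, np.float64(133.4)) [[-23.2, -48.5], [120.0, 50.2]] [48.4  0.9]
board (53, array([455.6,  60.2]), array([ 20. , 129.4]), 5.4, np.float64(102.7)) [[-35.2, -64.8], [-15.2, 63.8]]
```

Call:
{"api": "apply_moves", "payload": {
  "travel": [
    [0,-0.001,-0.002],
    [0,-0.001,-0.004],
    [0,-0.001,-0.006],
    [0,-0.001,-0.008],
    [0,-0.001,-0.0095],
    [0,-0.001,-0.011],
    [0,-0.001,-0.012],
    [0,-0.001,-0.013],
    [0,-0.001,-0.014],
    [0,-0.001,-0.015],
    [0,-0.001,-0.016],
    [0,-0.001,-0.0165],
    [0,-0.001,-0.017],
    [0,-0.001,-0.017],
    [0,-0.001,-0.017]
  ],
  "rotation": [
    [0,0,0],
    [0,0,0],
    [0,0,0],
    [0,0,0],
    [0,0,0],
    [0,0,0],
    [0,0,0],
    [0,0,0],
    [0,0,0],
    [0,0,0],
    [0,0,0],
    [0,0,0],
    [0,0,0],
    [0,0,0],
    [0,0,0]
  ],
  "gripper": [0.005,0.005,0.005,0.005,0.005,0.005,0.005,0.005,0.005,0.005,0.005,0.005,0.005,0.005,0.005]
}}

```text
time: 17.5
ee_pos: [0.5275, 0.0683, 0.1589]
eef_rot: [0.0, -0.047, 0.999, -0.0]
ft_force: [-0.3, 0.1, -0.2]
opening: 0.13
grip_force: 25.0
```

Run:
```python
from h import *
from plant import bot
s=bot.read_state(); print(s["ee_pos"],s["ft_force"],s["moment"],s["time"])
a=np.radians(5.5);R=np.array([[np.cos(a),np.sin(a)],[-np.sin(a),np.cos(a)]]); H=np.array([.4807,.0634])
for n in("top","scene"):
    c=bot.camera(n); W=cloud(c); L=(W[...,:2]-H)@R.T; z=W[...,2]
    m=(z>.113)&(z<.135)&(abs(L[...,0]-.047)<.09)&(abs(L[...,1])<.065); p=np.percentile(L[m],[1,99],axis=0)*1000; print(n,"rim",rect(m,W),p.round(1).tolist(),p.mean(0).round(1))
    rim=m&(z>.12); q=W[rim]; A=np.c_[q[:,:2]-q[:,:2].mean(0),np.ones(len(q))]; print(np.linalg.lstsq(A,q[:,2],rcond=None)[0].round(4))
```

```text
[0.52745484 0.06829788 0.15893533] [-0.32616054  0.06174981 -0.1729184 ] [0.02087883 0.10619325 0.01406672] 17.5
top rim (419, array([527.8,  68.7]), array([142.2, 100.5]), 5.5, np.float64(123.2)) [[-23.3, -49.3], [118.3, 50.3]] [47.5  0.5]
[-0.0023  0.0027  0.1242]
scene rim (835, array([529.2,  68.1]), array([147.2, 100.1]), 5.5, np.float64(115.9)) [[-22.9, -49.5], [119.9, 49.5]] [48.5  0. ]
[-0.005  -0.0034  0.1252]
```

Call:
{"api": "apply_moves", "payload": {
  "travel": [
    [0,0,-0.0005],
    [0,0,-0.0005],
    [0,0,-0.0005],
    [0,0,0],
    [0,0,0],
    [0,0,0],
    [0,0,0],
    [0,0,0],
    [0,0,0.01],
    [0,0,0.03],
    [0,0,0.06],
    [0,0,0.09],
    [0,0,0.12],
    [0,0,0.15],
    [-0.02,-0.04,0.16],
    [-0.04,-0.08,0.16],
    [-0.06,-0.12,0.16],
    [-0.06,-0.15,0.16],
    [-0.06,-0.16,0.16],
    [-0.06,-0.16,0.16]
  ],
  "rotation": [
    [0,0,0],
    [0,0,0],
    [0,0,0],
    [0,0,0],
    [0,0,0],
    [0,0,0],
    [0,0,0],
    [0,0,0],
    [0,0,0],
    [0,0,0],
    [0,0,0],
    [0,0,0],
    [0,0,0],
    [0,0,0],
    [0,0,0],
    [0,0,0],
    [0,0,0],
    [0,0,0],
    [0,0,0],
    [0,0,0]
  ],
  "gripper": [0.005,0.005,0.005,0.02,0.03,0.04,0.05,0.05,0.05,0.05,0.05,0.05,0.05,0.05,0.05,0.05,0.05,0.05,0.05,0.05]
}}

```text
time: 19.6
ee_pos: [0.4676, -0.0928, 0.3192]
eef_rot: [0.0, -0.045, 0.999, -0.0]
ft_force: [-1.0, 0.4, 0.0]
opening: 0.57
grip_force: 0.0
```

Run:
```python
from h import *
from plant import bot
s=bot.read_state(); print(s["ee_pos"],s["ft_force"],s["time"])
a=np.radians(5.5);R=np.array([[np.cos(a),np.sin(a)],[-np.sin(a),np.cos(a)]]); H=np.array([.4807,.0634])
for n in("top","scene"):
    c=bot.camera(n); W=cloud(c); L=(W[...,:2]-H)@R.T; z=W[...,2]
    m=(z>.113)&(z<.135)&(abs(L[...,0]-.047)<.09)&(abs(L[...,1])<.065); p=np.percentile(L[m],[1,99],axis=0)*1000; print(n,"rim",rect(m,W),p.round(1).tolist(),p.mean(0).round(1))
    if n=="scene": cv2.imwrite("pics/end.png",cv2.convertScaleAbs(cv2.resize(c["frame"][140:290,290:450],None,fx=4.5,fy=3.9,interpolation=2),alpha=1.6))
```

```text
[ 0.46758343 -0.09275918  0.31917796] [-0.98015198  0.44850731  0.04852764] 19.6
top rim (808, array([528. ,  68.9]), array([142. , 100.7]), 5.5, np.float64(122.7)) [[-23.1, -49.1], [118.2, 50.9]] [47.6  0.9]
scene rim (931, array([527.9,  68. ]), array([147.5, 100.1]), 5.4, np.float64(116.2)) [[-24.3, -49.5], [120.0, 49.4]] [47.8 -0. ]
```

View pics/end.png

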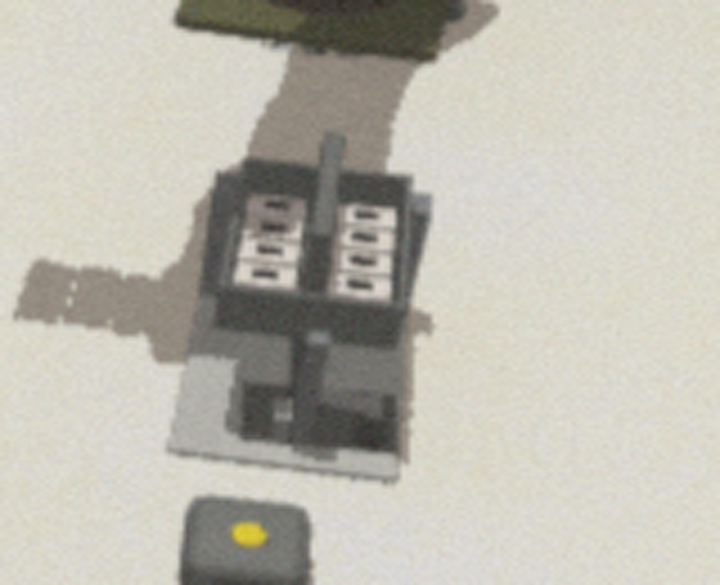

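The caddy stands level on the back board and the open leg, crop (310,250). The leg sits against the post at (285,410), and the arm is clear, so I'm handing it in.

```bash
python3 -c "
from plant import bot
print(bot.finish_job())"
```

```text
the job is handed in; nothing more can be done
None
```

I handed the job in at about 20 s. The leg bears against its stop at about 1.51 rad after a 16 N push. The caddy was lowered on while held and sits level, within about 1 mm of its seat. I couldn't measure the catch directly, but the leg didn't move when I pushed harder and it stayed put afterwards. The hand-in gave no verdict.

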